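# Mount the card reader on its counter stand

## Task

Mount the card reader on the sloped wooden stand: put its plate flat on the slope with the big hole of the keyhole over the headed stud, then slide it down the slope, fully home, so that it locks behind the stud's head and the little spring catch pops up behind the plate's upper edge. The stud is set somewhere along its groove, so find it by sight or feel and do not force anything; then let go, and leave the mug, bottle and dish where they are.

Things in the scene. Friction and masses are not known exactly. Their poses are not given: they have to be found in the camera images.
- reader: black card reader on a dark steel mounting plate, 0.3 kg, loose, starts plate down on the counter. Origin: plate underside, below the body's centre; z out of the keypad side, x towards the keypad (lower) end, mm: plate x -82 to 46, y -32 to 32, z 0 to 5; body x -40 to 40, y -27 to 27, z 5 to 48. Grip the body's long sides, 54 mm across y.
- keyhole (a point): centre of the keyhole's big hole, on the plate's underside, at x = -56 mm, y = 0 in the reader's frame, in the bare plate beyond the screen end. The hole goes through, 18 mm across (octagon); from it a slot 10 mm wide runs towards the plate's upper edge, to x = -75.5 mm. Fully home, the stud's axis is at x = -72 mm: 16 mm of slide.
- deck: sloping wooden face of the stand, 180 x 110 mm (x, y), fixed, 20 degrees from level, on a wooden base. Origin: centre of the face, 60 mm above the counter; x straight down the slope, y across, z out of the face. The mounted reader has its axes parallel to these, keypad end downhill. Stand and stud are rigid: over 30 N of contact force on them is forcing; 5 to 10 N of push is plenty.
- groove (a point): middle of the stud's dark groove, on the face at x = -50 mm, y = 0 in the deck's frame. The steel stud stands square to the face at y = 0, up to 12 mm uphill or downhill of this point: set anew each time, then held fast, not measured, so find it by sight or feel. Neck 7 mm thick, 10 mm high; head 14 mm across with bevelled rim, its top 14 mm above the face.
- catch (a joint): sprung steel catch bar, 6 x 24 mm (x, y), 14.6 mm uphill of the stud's axis, set along with it. Value: how far it is pressed in (m): 0 = up, 4 mm out of the face; 0.004 = flush, as under the plate. Weak spring, 0.3 to 0.5 N. It comes up again only behind the plate's upper edge, when the plate is within about 1 mm of home.
- mug: white ceramic mug, 80 mm across, 90 mm high, origin under its centre; leave it alone
- sanitiser: clear plastic bottle, 64 mm across, 150 mm high, origin under its centre; leave it alone
- dish: white ceramic dish, 170 mm across, 20 mm high, origin under its centre; leave it alone
There are look-alikes about, which are no part of the job. Leave any blue, orange or purple look-alike of the reader alone.

How it is judged:
By the outcome, as a careful person would: the job done as asked, in the order asked, and still so for the second after the job is handed in, with the robot touching nothing.
It also fails if it takes over 67 s, if anything falls off the work surface, if the arm or the gripper's body presses on something with over 40 N, if the wrist force passes 120 N, or if a joint passes its speed limit or range.

## Robot

A 6-joint arm with a two-finger parallel gripper is mounted at the origin on the work surface. World frame = base frame: x ahead of the robot, y to its left, z up, the work surface at z = 0. Lengths are in m, angles in rad, forces in N, time in s.
With the tool pointing down it reaches from about 0.425 to 0.95 m from the base axis. Payload 3.5 kg.
Tool frame: the origin (TCP) lies at the very end of the fingers, on their centre line; the grasp point (between the pads) lies 19 mm behind it; z points along the fingers, y is the line along which they close (so a half turn about z gives the same grasp; the last joint's range is limited). The gripper opens to 85 mm and grips with 20 to 120 N. Pads are 22 mm wide; open, the fingers measure 114 mm over their backs; the gripper's body (76 mm by 85 mm) begins 54 mm behind the grasp point. The pads swing forward as they close: fully open they stand 13 mm farther back than shut.
Start: joints at [-1.272, 0.286, 1.577, -0, 1.279, -0.15], TCP at [0.293, -0.608, 0.231] pointing down, gripper open.
Joint ranges: [-2.77, 2.77], [-0.9, 2.22], [0.21, 2.48], [-1.53, 4.67], [0.24, 2.81], [-2.84, 2.84]. Speed limits (rad/s): [2.79, 2.79, 3.14, 3.14, 3.14, 3.14].

## Interface

Orientations are given as a unit quaternion [x, y, z, w].
In Python, from station import ctrl, vision gives the robot as it stands. The module is installed in compiled form; this text tells all that it offers.
- The arm moves only by the tool apply_moves, never from a script. Its argument "motion" is one flat list of numbers, 7 for each row, row after row: the closure, from 0 (fully open) to 1 (shut), then the shift along the tool's x, y, z in mm, then the turn, a rotation vector about the tool's x, y, z in rad. A call has 1 to 12 rows; each row shifts and turns the commanded pose from where the row before left it, along the tool's axes as they then stand; what a row does not reach is not made up. A row lasts 1/10 s, in which the tool goes at most 50 mm and 8.59 degrees, less where a joint would pass 70% of its speed; a pose out of reach is approached as far as the arm can. A call with a gripper value outside its range is refused whole. The fingers move at their own pace and stop on an object; "squeeze" is the grip in N (left out, the last holds). Time passes only in rows, so rows that do not move let the fingers close. It gives the time, the measured TCP pose, the force and the opening at its end, in the units of the state.
- ctrl.read_state(): the state, without advancing time (a new reading comes with each control period).
- vision.snapshot(name): name is "side" or "top"; returns a dict with "img" (480x640x3 uint8, red, green, blue), "intrinsics" (3x3 intrinsics, pixels), "extrinsics" (4x4, takes a point from world to camera coordinates). Camera axes: x right, y up, looking along -z (the intrinsics and any distortion apply to the point x, -y, -z); pixel columns grow to the right and rows downward; lengths in m; the calibration is good to about 2 mm. A picture is of the moment at which its call begins. There is no depth.
- ctrl.job_done(): hands the job in, once; it reports no verdict.
The state is a dict: "time": time; "joint_pos": joint angles; "qd": joint speeds; "tau": joint torques, N m; "tcp_pos": TCP position; "tcp_rot": TCP orientation; "force": force on the tool from outside, world axes, zero at the start; "ft_torque": the same for the moment, N m; "opening": finger opening in m.
Only numpy, scipy, OpenCV 4.12 (cv2) and the standard library are available. Lean on these libraries where they do the work, as an engineer would, in place of code of your own. Each camera call takes 0.05 s, during which the arm holds its last target. There are 200 camera calls.

## Working session

There is one attempt and no reset: what is moved stays moved. The work goes in short steps, Python scripts to look and compute and a tool call to move; the robot and the scene stay as the last step left them, time stands still between calls to the robot, and variables do not carry over. Pictures are saved under pics/ and viewed, on a budget of 10 in all, crops included, one or two more only if the job needs it, and the job is handed in when it is done.

Besides the shell and the picture viewer there is one more tool, called after "Emit:" by a JSON object that holds its "op" and its "data", one argument or row to a line. apply_moves: Moves the arm, as the interface text tells. Its arguments: {"type":"object","properties":{"motion":{"type":"array","items":{"type":"number"}},"squeeze":{"type":"number"}},"required":["motion"]}

```bash
mkdir -p pics; cat > h.py <<'E'
import numpy as np, cv2
from station import ctrl, vision
from scipy.spatial.transform import Rotation as R
def ray(s,u,v):
    K=s["intrinsics"];E=np.array(s["extrinsics"])
    d=np.array([(u-K[0][2])/K[0][0],(v-K[1][2])/K[1][1],1]);d=np.array([d[0],-d[1],-d[2]])
    Rm,t=E[:3,:3],E[:3,3]
    return -Rm.T@t, Rm.T@d/np.linalg.norm(d)
def onplane(s,u,v,z):
    o,d=ray(s,u,v); return o+d*(z-o[2])/d[2]
def proj(s,p):
    E=np.array(s["extrinsics"]);c=E[:3,:3]@np.array(p)+E[:3,3];c=np.array([c[0],-c[1],-c[2]]);q=np.array(s["intrinsics"])@c
    return q[:2]/q[2]
def save(s,n): cv2.imwrite("pics/"+n,cv2.cvtColor(s["img"],cv2.COLOR_RGB2BGR))
E
python3 - <<'E'
from h import *
for n in("top","side"):
    s=vision.snapshot(n);save(s,n+"0.png");print(n,s["intrinsics"],ray(s,320,240),[k for k in s])
print(ctrl.read_state())
E
```

```text
top [[619.25422277   0.         320.43435827]
 [  0.         619.25422277 240.35649174]
 [  0.           0.           1.        ]] (array([ 0.29334798, -0.0301808 ,  1.56355722]), array([ 0.16024547,  0.01125366, -0.98701304])) ['img', 'intrinsics', 'extrinsics']
side [[549.03955172   0.         321.50429834]
 [  0.         549.03955172 234.27839497]
 [  0.           0.           1.        ]] (array([-0.17193432,  0.76104162,  1.14812301]), array([ 0.49608292, -0.49784333, -0.71137455])) ['img', 'intrinsics', 'extrinsics']
{'time': 0.1, 'joint_pos': array([-1.27197989e+00,  2.87072407e-01,  1.57807406e+00, -2.27814591e-05,
        1.27860549e+00, -1.50004657e-01]), 'qd': array([-0.00043023, -0.00274331, -0.00113603, -0.00145135,  0.00155007,
        0.00036508]), 'tau': array([ 7.86758228e-04, -4.07300699e+01, -2.93698311e+01, -1.06699731e-04,
        3.38136975e-03, -7.16611709e-06]), 'tcp_pos': array([ 0.2927211 , -0.6075451 ,  0.23006509]), 'tcp_rot': array([ 9.74924147e-01,  2.22534810e-01, -9.11327993e-05, -1.07585708e-03]), 'force': array([-0.89108529,  0.25160936,  0.00630168]), 'ft_torque': array([-0.02874736, -0.0013588 , -0.02126283]), 'opening': 0.08517449970547283}
```

View pics/top0.png

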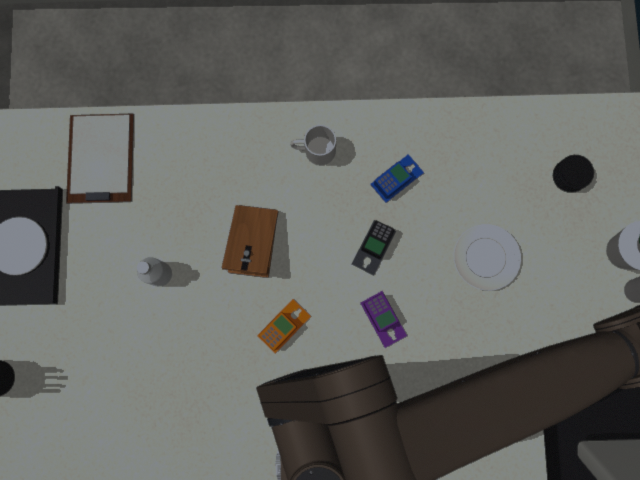

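View pics/side0.png

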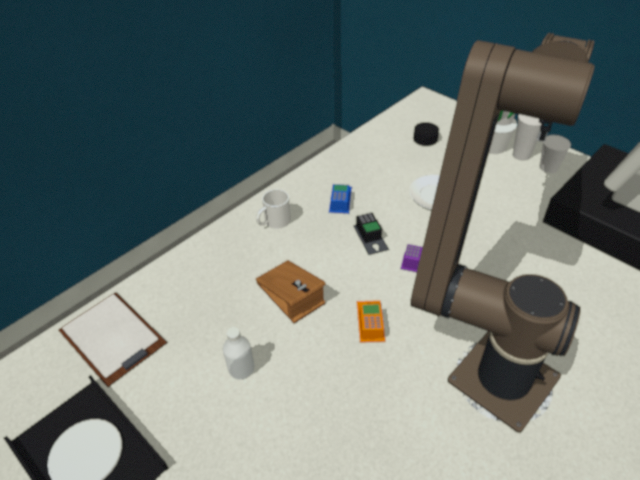

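The top view shows five candidates. Reader at (374,247) is black with a dark plate. Look-alikes are blue (397,178), orange (285,326) and purple (384,318). The stand is at (250,241), with the stud end at (247,258). The black one fits, so I'll confirm it in an enlarged crop and measure.

```bash
python3 - <<'E'
from h import *
s=vision.snapshot("top");im=s["img"]
c=im[195:290,210:410];save({"img":cv2.resize(c,None,fx=4,fy=4,interpolation=cv2.INTER_CUBIC)},"crop1.png")
hsv=cv2.cvtColor(im,cv2.COLOR_RGB2HSV)
def blob(m,box):
    z=np.zeros_like(m);a,b,c,d=box;z[b:d,a:c]=m[b:d,a:c]
    cs,_=cv2.findContours(z,cv2.RETR_EXTERNAL,cv2.CHAIN_APPROX_NONE);return max(cs,key=cv2.contourArea)
wood=cv2.inRange(hsv,(3,100,50),(20,255,255))
w=blob(wood,(210,190,290,290));print("wood",cv2.approxPolyDP(w,3,True)[:,0].tolist())
blk=cv2.inRange(hsv,(0,0,0),(179,255,75));b=blob(blk,(340,205,410,285));r=cv2.minAreaRect(b);print("blk",r,cv2.boxPoints(r).round(1).tolist())
g=blob(cv2.inRange(hsv,(40,100,40),(85,255,255)),(340,205,410,285));print("screen",cv2.minAreaRect(g))
for u,v in cv2.boxPoints(r): print(onplane(s,u,v,0.0)[:2].round(4))
for p in cv2.approxPolyDP(w,3,True)[:,0]: print(p,[onplane(s,*p,z)[:2].round(4).tolist() for z in(0,.03,.06,.09)])
E
```

```text
wood [[236, 206], [222, 267], [230, 272], [267, 276], [277, 211]]
blk ((374.1000061035156, 246.80001831054688), (25.043960571289062, 50.53513717651367), 26.56505012512207) [[351.6000061035156, 263.79998779296875], [374.20001220703125, 218.60000610351562], [396.6000061035156, 229.8000030517578], [374.0, 275.0]]
screen ((374.5, 245.0), (17.8885440826416, 12.074766159057617), 26.56505012512207)
[ 0.4841 -0.0913]
[ 0.5996 -0.1528]
[ 0.569 -0.209]
[ 0.4542 -0.1471]
[236 206] [[0.6414, 0.2029], [0.6347, 0.1985], [0.6281, 0.194], [0.6214, 0.1895]]
[222 267] [[0.4835, 0.2386], [0.4799, 0.2334], [0.4762, 0.2283], [0.4726, 0.2231]]
[230 272] [[0.4702, 0.2182], [0.4668, 0.2134], [0.4635, 0.2086], [0.4601, 0.2039]]
[267 276] [[0.4579, 0.1241], [0.4547, 0.1211], [0.4516, 0.1182], [0.4484, 0.1152]]
[277 211] [[0.6256, 0.097], [0.6192, 0.0945], [0.6129, 0.0921], [0.6065, 0.0896]]
```

View pics/crop1.png

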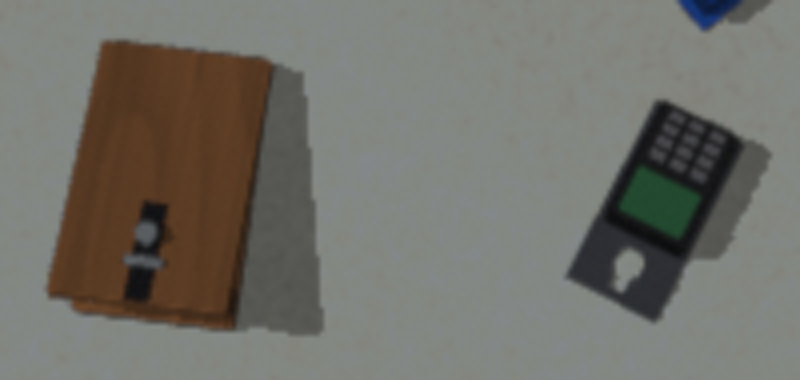

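The crop confirms it: black reader on a dark plate, with the keyhole at crop (629,264) pointing at the lower-left edge. On the stand, the stud head is at crop (147,232), the catch bar at (143,261) and the high end at the bottom. Next I'll work out the poses.

```bash
cat >> h.py <<'E'
def fit2d(model,meas):
    model=np.array(model,float);meas=np.array(meas,float);a=model-model.mean(0);b=meas-meas.mean(0)
    th=np.arctan2((a[:,0]*b[:,1]-a[:,1]*b[:,0]).sum(),(a*b).sum());c,s_=np.cos(th),np.sin(th);Q=np.array([[c,-s_],[s_,c]])
    t=meas.mean(0)-Q@model.mean(0);return th,t,(meas-(model@Q.T+t))
E
python3 - <<'E'
from h import *
s=vision.snapshot("top")
px=lambda c:((c[0]+.5)/4-.5+210,(c[1]+.5)/4-.5+195)
C=lambda c,z:onplane(s,*px(c),z)[:2]
# reader (mm model)
M=[(-82,32),(-82,-32),(40,27),(40,-27),(-56,0)];P=[C((567,277),.005),C((657,322),.005),C((660,100),.048),C((742,138),.048),C((629,264),.0025)]
th,t,e=fit2d(np.array(M)/1e3,P);print("reader yaw",np.degrees(th),"t",t,"\n",(e*1e3).round(1))
ca,sa=np.cos(np.radians(20)),np.sin(np.radians(20))
M=[(-90*ca,55),(90*ca,55),(90*ca,-55)];zl,zh=.06-.09*sa,.06+.09*sa
P=[C((48,295),zh),C((103,42),zl),C((271,60),zl)]
th,t,e=fit2d(np.array(M)/1e3,P);print("deck yaw",np.degrees(th),"t",t,"\n",(e*1e3).round(1))
D=R.from_euler("z",th)*R.from_euler("y",20,degrees=True);o=np.array([*t,.06]);Dm=D.as_matrix()
def ond(u,v,h):
    c,d=ray(s,u,v);c=Dm.T@(c-o);d=Dm.T@d;return (c+d*(h-c[2])/d[2])*1e3
print("stud",ond(*px((147,231)),.014),"catch",ond(*px((143,261)),.004),"groove",ond(*px((155,203)),0),ond(*px((138,299)),0))
s=vision.snapshot("side");save({"img":cv2.resize(s["img"][215:335,240:400],None,fx=5,fy=5,interpolation=cv2.INTER_CUBIC)},"side1.png")
for n,p in [("BL",(-90,55,0)),("BR",(-90,-55,0)),("TL",(90,55,0)),("TR",(90,-55,0)),("groove",(-50,0,0))]: print(n,((proj(s,o+Dm@(np.array(p)/1e3))-[240,215])*5).round(1))
E
```

```text
reader yaw -27.86610851283727 t [ 0.54024593 -0.15650069] 
 [[ 0.6 -0.7]
 [ 0.6  0. ]
 [-0.7  1.4]
 [-0.7 -0.9]
 [ 0.2  0.1]]
deck yaw -7.573347805713659 t [0.54608021 0.15809163] 
 [[-0.3  0.1]
 [ 0.1 -1.3]
 [ 0.3  1.2]]
stud [-47.53197054   1.20674595  14.        ] catch [-62.88120079   1.86575556   4.        ] groove [-20.59778836   1.92567543   0.        ] [-86.52133481   1.22314528   0.        ]
BL [255.8 438.7]
BR [430.7 327.7]
TL [ 74.4 318.5]
TR [239.1 221.4]
groove [300.1 355.2]
```

View pics/side1.png

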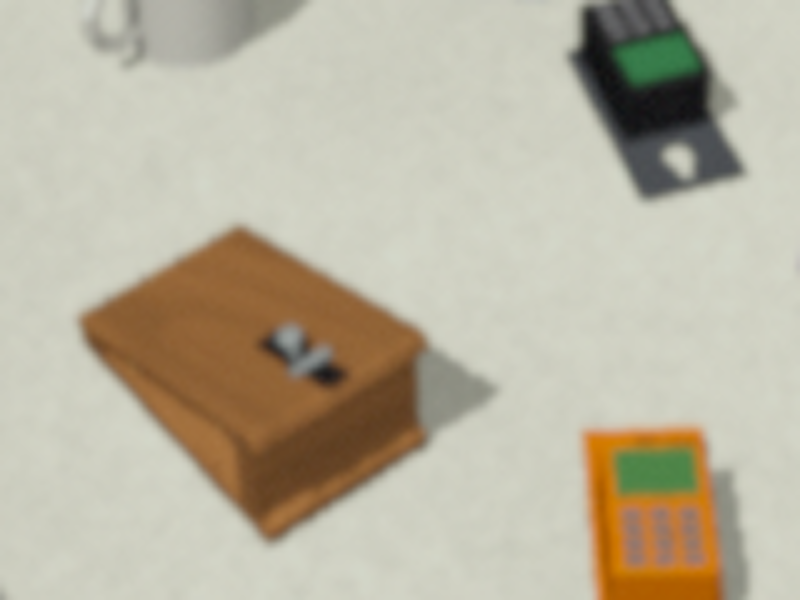

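The side crop agrees with the deck pose to within about 1.5 px (around 3 mm): its corners are at (80,318), (238,228), (424,338) and (250,445). The head is at (290,338). All points are plausible, so I'll go above the reader.

Emit:
{"op": "apply_moves", "data": {
  "motion": [0, 34.9, -24.9, 0, 0, 0, 0, 0, 34.9, -24.9, 0, 0, 0, 0, 0, 34.9, -24.9, 0, 0, 0, 0, 0, 34.9, -24.9, 0, 0, 0, 0, 0, 34.9, -24.9, 0, 0, 0, 0, 0, 34.9, -24.9, 0, 0, 0, 0, 0, 34.9, -24.9, 0, 0, 0, 0, 0, 34.9, -24.9, 0, 0, 0, 0, 0, 34.9, -24.9, 0, 0, 0, 0, 0, 34.9, -24.9, 0, 0, 0, 0, 0, 34.9, -24.9, 0, 0, 0, 0, 0, 34.9, -24.9, 0, 0, 0, 0],
  "squeeze": 30
}}

```text
time: 1.45
tcp_pos: [0.5411, -0.1555, 0.2314]
tcp_rot: [0.975, 0.223, 0.0, 0.0]
force: [0.3, -0.1, -0.0]
opening: 0.0853
```

Emit:
{"op": "apply_moves", "data": {
  "motion": [0, 0, 0, 0, 0, 0, -0.147, 0, 0, 0, 0, 0, 0, -0.147, 0, 0, 0, 0, 0, 0, -0.147, 0, 0, 0, 0, 0, 0, -0.147, 0, 0, 0, 0, 0, 0, -0.147, 0, 0, 0, 0, 0, 0, -0.147, 0, 0, 0, 0, 0, 0, -0.147, 0, 0, 0, 0, 0, 0, -0.147, 0, 0, 0, 0, 0, 0, -0.147, 0, 0, 0, 0, 0, 0, -0.147, 0, 0, 0, 0, 0, 0, -0.147, 0, 0, 0, 0, 0, 0, -0.147]
}}

```text
time: 2.65
tcp_pos: [0.5405, -0.1572, 0.2312]
tcp_rot: [0.445, 0.895, 0.0, -0.0]
force: [0.6, 0.4, 0.5]
opening: 0.0851
```

Emit:
{"op": "apply_moves", "data": {
  "motion": [0, 0, 0, 0, 0, 0, -0.147, 0, 0, 0, 0, 0, 0, -0.147, 0, 0, 0, 0, 0, 0, -0.147, 0, 0, 0, 30, 0, 0, 0, 0, 0, 0, 30, 0, 0, 0, 0, 0, 0, 30, 0, 0, 0, 0, 0, 0, 0, 0, 0, 0, 0, 0, 0, 0, 0, 0, 0]
}}

```text
time: 3.45
tcp_pos: [0.5405, -0.1571, 0.1414]
tcp_rot: [0.241, 0.97, 0.0, -0.0]
force: [0.7, -0.4, 1.4]
opening: 0.0855
```

Emit:
{"op": "apply_moves", "data": {
  "motion": [0, 0, 0, 40, 0, 0, 0, 0, 0, 0, 40, 0, 0, 0, 0, 0, 0, 30, 0, 0, 0, 0, 0, 0, 15, 0, 0, 0, 0, 0, 0, 6, 0, 0, 0, 0, 0, 0, 0, 0, 0, 0, 0, 0, 0, 0, 0, 0, 0]
}}

```text
time: 4.15
tcp_pos: [0.5423, -0.158, 0.0125]
tcp_rot: [0.241, 0.97, -0.0, 0.002]
force: [0.5, 0.2, -0.5]
opening: 0.0855
```

```bash
python3 - <<'E'
from h import *
s=vision.snapshot("side");a=s["img"][170:290,310:430];save({"img":cv2.resize(a,None,fx=5,fy=5,interpolation=cv2.INTER_CUBIC)},"grasp.png")
E
```

```text
(no output)
```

View pics/grasp.png

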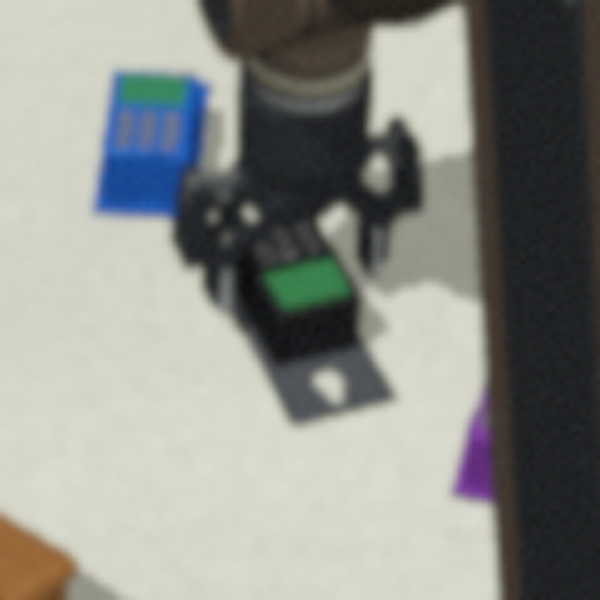

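The fingers straddle the body, with the keyhole end clear at (330,385). Closing the gripper.

Emit:
{"op": "apply_moves", "data": {
  "motion": [1, 0, 0, 0, 0, 0, 0, 1, 0, 0, 0, 0, 0, 0, 1, 0, 0, 0, 0, 0, 0, 1, 0, 0, 0, 0, 0, 0, 1, 0, 0, 0, 0, 0, 0, 1, 0, 0, 0, 0, 0, 0, 1, 0, 0, 0, 0, 0, 0, 1, 0, 0, 0, 0, 0, 0],
  "squeeze": 50
}}

```text
time: 5.0
tcp_pos: [0.5414, -0.1575, 0.0115]
tcp_rot: [0.242, 0.97, -0.0, 0.001]
force: [-0.7, 0.6, 5.6]
opening: 0.0531
```

Emit:
{"op": "apply_moves", "data": {
  "motion": [1, 0, 0, -10, 0, 0, 0, 1, 0, 0, -30, 0, 0, 0, 1, 0, 0, -40, 0, 0, 0, 1, 0, 0, -40, 0, 0, 0, 1, 0, 0, -40, 0, 0, 0, 1, 0, 0, 0, 0, 0, 0, 1, 0, 0, 0, 0, 0, 0, 1, 0, 0, 0, 0, 0, 0]
}}

```text
time: 5.8
tcp_pos: [0.5386, -0.1563, 0.1672]
tcp_rot: [0.241, 0.97, 0.001, -0.003]
force: [-0.7, -0.0, -3.8]
opening: 0.0534
```

```bash
python3 - <<'E'
from h import *
st=ctrl.read_state();print(st["joint_pos"].round(3),st["tcp_pos"],st["tcp_rot"],st["opening"])
s=vision.snapshot("top");t=vision.snapshot("side")
save({"img":np.hstack([cv2.resize(s["img"][190:330,220:420],None,fx=2,fy=2,interpolation=cv2.INTER_CUBIC)[:280],cv2.resize(t["img"][150:290,290:490],None,fx=2,fy=2,interpolation=cv2.INTER_CUBIC)])},"lift.png")
E
```

```text
[-0.463  0.102  1.913 -0.     1.133 -1.546] [ 0.53864574 -0.15628947  0.16721143] [ 2.41472472e-01  9.70403393e-01  5.90299443e-04 -2.81995851e-03] 0.05336858706948855
```

View pics/lift.png

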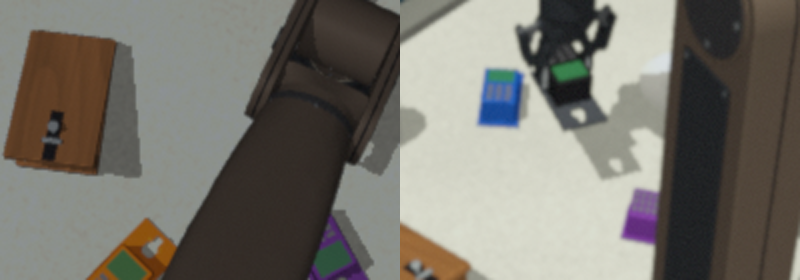

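The reader is held level and lifted; the side view shows it in the fingers at (570,90), and the shadow shows the keyhole. The top view is blocked by the arm, but the stand is still visible there. I'll refine the deck yaw and stud position once from this view.

```bash
python3 - <<'E'
from h import *
s=vision.snapshot("top");im=s["img"];hsv=cv2.cvtColor(im,cv2.COLOR_RGB2HSV)
up=cv2.resize(im,None,fx=4,fy=4,interpolation=cv2.INTER_CUBIC);hu=cv2.cvtColor(up,cv2.COLOR_RGB2HSV)
f=lambda c:(np.array(c,float)+.5)/4-.5
o=np.array([.54608,.15809,.06]);yaw=np.radians(-7.5)
Dm=(R.from_euler("z",yaw)*R.from_euler("y",20,degrees=True)).as_matrix()
def ond(p,h):
    c,d=ray(s,*p);c=Dm.T@(c-o);d=Dm.T@d;return ((c+d*(h-c[2])/d[2])*1e3)[:2]
m=cv2.inRange(hu,(3,90,40),(20,255,255));z=np.zeros_like(m);z[780:1120,860:1140]=m[780:1120,860:1140]
c=max(cv2.findContours(z,0,1)[0],key=cv2.contourArea)[:,0]
P=np.array([ond(f(q),0) for q in c])
for n,k,ax in [("L",(P[:,1]>50)&(abs(P[:,0])<75),0),("Rt",(P[:,1]<-50)&(abs(P[:,0])<75),0),("T",(P[:,0]>83)&(abs(P[:,1])<45),1),("B",(P[:,0]<-80)&(abs(P[:,1])<45),1)]:
    q=P[k]; a=np.polyfit(q[:,ax],q[:,1-ax],1) if len(q)>5 else None; print(n,len(q),a,np.degrees(np.arctan(a[0])) if a is not None else'')
reg=hu[960:1100,940:1020];u0=np.array([940,960])
dark=(reg[...,2]<45); grey=(reg[...,1]<60)&(reg[...,2]>85)
print(dark.sum(),grey.sum())
yx=np.argwhere(dark)[:,::-1]+u0;Q=np.array([ond(f(q),0) for q in yx]);print("groove",Q.mean(0),Q.min(0),Q.max(0),np.degrees(np.arctan(np.polyfit(Q[:,0],Q[:,1],1)[0])))
n,l,stt,ce=cv2.connectedComponentsWithStats(grey.astype(np.uint8))
for i in range(1,n):
    if stt[i,4]>20: print("grey",stt[i],ond(f(ce[i]+u0),.014),ond(f(ce[i]+u0),.004))
E
```

```text
L 210 [-1.49629306e-02  5.46230095e+01] -0.8572488027212897
Rt 212 [ 1.93319540e-02 -5.52346518e+01] 1.1075014215787766
T 140 [1.80846231e-02 9.02657834e+01] 1.0360596403403723
B 154 [ 5.07051311e-02 -9.78091507e+01] 2.902704086759566
1446 684
groove [-56.66682073   1.67729753] [-87.39287208  -6.5953238 ] [-21.03647544   9.80694441] -2.1102257129104296
grey [ 35  44  20  18 285] [-48.46864289   2.4890168 ] [-43.33735132   4.1698547 ]
grey [ 23  74  37  15 271] [-67.7811981    1.98063986] [-62.79603812   3.65763104]
grey [  0 134  42   6 128] [-106.94780572   10.01278203] [-102.25900626   11.75054972]
```

```bash
cat >> h.py <<'E'
o=np.array([.54608,.15809,.06]);D0=R.from_euler("z",-7.5,degrees=True)*R.from_euler("y",20,degrees=True)
S=o+D0.apply([-.0482,.0014,0]); D=R.from_euler("z",-8.4,degrees=True)*R.from_euler("y",20,degrees=True)
T=D*R.from_euler("y",180,degrees=True)
TCPR=np.array([1.5,0,11.5])  # tcp in reader frame, mm
def reader_tcp(x,y,h):  # reader keyhole at stud + (x,y,h) mm deck axes -> tcp
    return S+D.apply((np.array([56+x,y,h])+TCPR)/1e3)
def delta(p,rot=T):
    st=ctrl.read_state();q=R.from_quat(st["tcp_rot"]);print("shift mm",(q.inv().apply(p-st["tcp_pos"])*1e3).round(1),"turn",(q.inv()*rot).as_rotvec().round(4))
def where():
    st=ctrl.read_state();q=R.from_quat(st["tcp_rot"]);e=D.inv().apply(st["tcp_pos"]-S)*1e3-TCPR-[56,0,0]
    print("t",st["time"],"keyhole rel stud",e.round(1),"rot err(tool)",(q.inv()*T).as_rotvec().round(4),"F deck",D.inv().apply(st["force"]).round(1),"M",D.inv().apply(st["ft_torque"]).round(2))
E
python3 - <<'E'
from h import *
print(S,reader_tcp(0,0,40));delta(reader_tcp(0,0,40));where()
E
```

```text
[0.50135704 0.16538997 0.07648537] [0.57223481 0.15492365 0.10521338]
shift mm [116.4 290.7  62.8] turn [ 0.0603  0.3405 -0.3376]
t 5.95 keyhole rel stud [  -9.3 -313.   102.8] rot err(tool) [ 0.0603  0.3405 -0.3376] F deck [ 1.4  0.4 -3.5] M [ 0.03 -0.03 -0.02]
```

Emit:
{"op": "apply_moves", "data": {
  "motion": [1, 14.5, 36.3, 0, 0, 0, 0, 1, 14.5, 36.3, 0, 0, 0, 0, 1, 14.5, 36.3, 0, 0, 0, 0, 1, 14.5, 36.3, 0, 0, 0, 0, 1, 14.5, 36.3, 0, 0, 0, 0, 1, 14.5, 36.3, 0, 0, 0, 0, 1, 14.5, 36.3, 0, 0, 0, 0, 1, 14.5, 36.3, 0, 0, 0, 0, 1, 0, 0, 0, 0.015, 0.085, -0.0844, 1, 0, 0, 0, 0.015, 0.085, -0.0844, 1, 0, 0, 0, 0.015, 0.085, -0.0844, 1, 0, 0, 0, 0.015, 0.085, -0.0844]
}}

```text
time: 7.15
tcp_pos: [0.574, 0.1536, 0.169]
tcp_rot: [0.07, 0.982, 0.012, -0.173]
force: [0.3, 0.5, -3.3]
opening: 0.0533
```

Emit:
{"op": "apply_moves", "data": {
  "motion": [1, 0, 0, 0, 0, 0, 0, 1, 0, 0, 0, 0, 0, 0, 1, 0, 0, 0, 0, 0, 0]
}}

```text
time: 7.45
tcp_pos: [0.5737, 0.1537, 0.1698]
tcp_rot: [0.073, 0.983, 0.012, -0.17]
force: [0.2, 0.3, -3.4]
opening: 0.0537
```

```bash
python3 - <<'E'
from h import *
where();delta(reader_tcp(0,0,25))
E
```

```text
t 7.45 keyhole rel stud [-20.6  -1.  101.3] rot err(tool) [-0.0014  0.0058 -0.0016] F deck [ 1.3  0.3 -3.1] M [ 0.01 -0.39 -0.03]
shift mm [-20.1   1.1  76.4] turn [-0.0014  0.0058 -0.0016]
```

Emit:
{"op": "apply_moves", "data": {
  "motion": [1, -5, 0.25, 19, 0, 0.0015, 0, 1, -5, 0.25, 19, 0, 0.0015, 0, 1, -5, 0.25, 19, 0, 0.0015, 0, 1, -5, 0.25, 19, 0, 0.0015, 0, 1, 0, 0, 0, 0, 0, 0, 1, 0, 0, 0, 0, 0, 0]
}}

```text
time: 8.05
tcp_pos: [0.5672, 0.1557, 0.0925]
tcp_rot: [0.072, 0.982, 0.012, -0.173]
force: [0.7, 0.2, -2.8]
opening: 0.0535
```

```bash
python3 - <<'E'
from h import *
where()
s=vision.snapshot("side");
save({"img":cv2.resize(s["img"][235:335,250:350],None,fx=6,fy=6,interpolation=cv2.INTER_CUBIC)},"above.png")
st=ctrl.read_state();q=R.from_quat(st["tcp_rot"])*R.from_euler("y",180,degrees=True)
g=lambda p:((proj(s,p)-[250,235]+.5)*6-.5).round(1)
for n,p in [("keyhole top",(-56,0,5)),("UL",(-82,32,5)),("UR",(-82,-32,5))]: print(n,g(st["tcp_pos"]+q.apply((np.array(p)-TCPR)/1e3)))
for n,p in [("headtop",(0,0,14)),("catchL",(-14.6,12,4)),("catchR",(-14.6,-12,4))]: print(n,g(S+D.apply(np.array(p)/1e3)))
E
```

```text
t 8.05 keyhole rel stud [-0.5  0.  26.3] rot err(tool) [-0.0014 -0.0003 -0.0007] F deck [ 1.6  0.3 -2.4] M [-0.03 -0.43  0.01]
keyhole top [278.  246.4]
UL [249.  305.1]
UR [373.6 230.1]
headtop [289.4 281.9]
catchL [291.2 327.1]
catchR [337.1 299.1]
```

View pics/above.png

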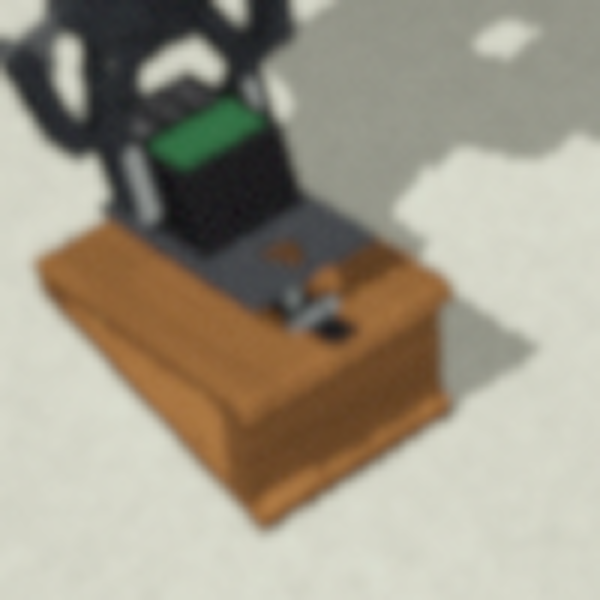

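Side crop: the plate's upper corners are near (258,309) and (385,243), against predictions of (249,305) and (374,230). The catch bar runs (290,328)-(340,298), as predicted. That leaves several mm of relative offset between reader and stud, so I'll measure it properly.

```bash
cat > m.py <<'E'
from h import *
s=vision.snapshot("side");im=s["img"][235:335,250:350];k=8
up=cv2.resize(im,None,fx=k,fy=k,interpolation=cv2.INTER_CUBIC);hu=cv2.cvtColor(up,cv2.COLOR_RGB2HSV)
f=lambda c:(np.array(c,float)+.5)/k-.5+[250,235]
st=ctrl.read_state();q=R.from_quat(st["tcp_rot"])*R.from_euler("y",180,degrees=True)
o2=st["tcp_pos"]+q.apply(-TCPR/1e3)
def onp(px,org,rot,h):
    c,d=ray(s,*px);c=rot.inv().apply(c-org);d=rot.inv().apply(d);return (c+d*(h/1e3-c[2])/d[2])[:2]*1e3
plate=((hu[...,1]<110)&(hu[...,2]<95)).astype(np.uint8)
cs=max(cv2.findContours(plate,0,1)[0],key=cv2.contourArea)[:,0]
P=np.array([onp(f(c),o2,q,5) for c in cs])
for n,kk,ax in [("upper edge x (-82)",(P[:,0]<-65)&(abs(P[:,1]-1)<22),1),("left y (32)",(P[:,1]>26)&(P[:,0]<-48)&(P[:,0]>-76),0),("right y (-32)",(P[:,1]<-24)&(P[:,0]<-48)&(P[:,0]>-76),0)]:
    Q=P[kk];a=np.polyfit(Q[:,ax],Q[:,1-ax],1);print(n,len(Q),a.round(3),"med",np.median(Q[:,1-ax]).round(1))
grey=((hu[...,1]<70)&(hu[...,2]>95)).astype(np.uint8)
n,l,ss,ce=cv2.connectedComponentsWithStats(grey)
for i in range(1,n):
    if 40<ss[i,4]<6000:
        h4,h14=onp(f(ce[i]),S,D,4),onp(f(ce[i]),S,D,14)
        if abs(h4).max()<40: print("grey",ss[i],"h4",h4.round(1),"h14",h14.round(1))
E
python3 m.py
```

```text
upper edge x (-82) 141 [ -0.456 -91.866] med -89.6
left y (32) 46 [-1.6000e-02  3.1554e+01] med 32.5
right y (-32) 50 [-9.0000e-03 -3.0196e+01] med -29.6
grey [381 385  17  22 288] h4 [ 4.3 -1.3] h14 [-10.1   5.3]
grey [ 380  393   72   50 1780] h4 [-14.5   0.4] h14 [-28.7   7. ]
```

```bash
cat >> m.py <<'E'
Q=P[P[:,0]<-62]
for y in range(-30,34,4):
    a=Q[abs(Q[:,1]-y)<2]
    if len(a): print(y,a[:,0].min().round(1),np.median(a[:,0]).round(1))
E
python3 m.py | tail -16
```

```text
-30 -84.7 -73.5
-26 -90.1 -89.0
-22 -88.8 -88.5
-18 -89.2 -88.9
-14 -89.1 -88.4
-10 -88.6 -87.1
-6 -85.1 -84.4
-2 -84.0 -83.3
2 -84.0 -83.3
6 -86.5 -85.2
10 -102.5 -93.9
14 -105.9 -103.1
18 -106.6 -106.3
22 -106.0 -105.3
26 -106.5 -98.4
30 -106.3 -90.0
```

Emit:
{"op": "apply_moves", "data": {
  "motion": [1, 0, 0, 5, 0, 0, 0, 1, 0, 0, 5, 0, 0, 0, 1, 0, 0, 0, 0, 0, 0, 1, 0, 0, 0, 0, 0, 0]
}}

```text
time: 8.6
tcp_pos: [0.5638, 0.1561, 0.0823]
tcp_rot: [0.072, 0.982, 0.012, -0.174]
force: [-0.2, 0.4, -4.0]
opening: 0.0528
```

```bash
python3 - <<'E'
from h import *
where()
s=vision.snapshot("side");u0=np.array([270,255])
up=cv2.resize(s["img"][255:305,270:330],None,fx=12,fy=12,interpolation=cv2.INTER_CUBIC)
save({"img":cv2.convertScaleAbs(up,alpha=1.5,beta=10)},"above2.png")
st=ctrl.read_state();q=R.from_quat(st["tcp_rot"])*R.from_euler("y",180,degrees=True)
g=lambda p:((proj(s,p)-u0+.5)*12-.5).round(0)
for n,p in [("keyhole top",(-56,0,5)),("UL",(-82,32,5)),("UL0",(-82,32,0)),("UR",(-82,-32,5)),("UR0",(-82,-32,0)),("bodyL",(-40,27,5)),("bodyR",(-40,-27,5))]: print(n,g(st["tcp_pos"]+q.apply((np.array(p)-TCPR)/1e3)))
for n,p in [("headtop",(0,0,14)),("catchL",(-14.6,12,4)),("catchR",(-14.6,-12,4))]: print(n,g(S+D.apply(np.array(p)/1e3)))
E
```

```text
t 8.6 keyhole rel stud [-0.2 -0.1 15.5] rot err(tool) [-0.0015 -0.0013 -0.0005] F deck [ 1.1  0.4 -3.9] M [-0.03 -0.35 -0.  ]
keyhole top [331. 298.]
UL [274. 415.]
UL0 [280. 435.]
UR [522. 265.]
UR0 [528. 285.]
bodyL [187. 334.]
bodyR [393. 212.]
headtop [339. 324.]
catchL [343. 415.]
catchR [435. 359.]
```

View pics/above2.png

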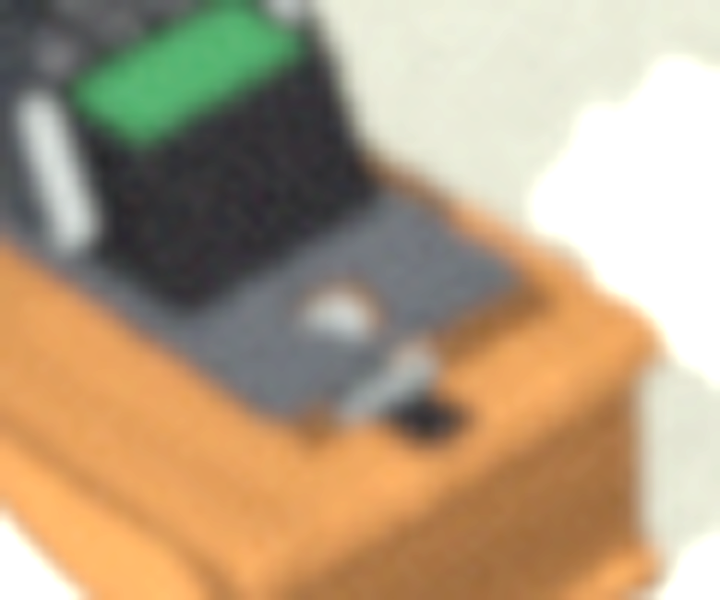

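The crop shows the stud head (340,315) inside the keyhole opening. The plate corners (275,415) and (522,275) and the catch bar (345,410)-(435,360) all match their predictions. Lowering gently.

Emit:
{"op": "apply_moves", "data": {
  "motion": [1, 0, 0, 2, 0, 0, 0, 1, 0, 0, 2, 0, 0, 0, 1, 0, 0, 0, 0, 0, 0, 1, 0, 0, 0, 0, 0, 0]
}}

```text
time: 9.05
tcp_pos: [0.5626, 0.1563, 0.0788]
tcp_rot: [0.072, 0.982, 0.012, -0.174]
force: [-0.3, 0.3, -4.2]
opening: 0.0531
```

```bash
python3 -c "
from h import *
where()"
```

```text
t 9.05 keyhole rel stud [-0.1 -0.1 11.8] rot err(tool) [-0.0014 -0.0008 -0.0004] F deck [ 1.1  0.3 -4.1] M [ 0.01 -0.41  0.04]
```

Emit:
{"op": "apply_moves", "data": {
  "motion": [1, 0, 0, 2, 0, 0, 0, 1, 0, 0, 2, 0, 0, 0, 1, 0, 0, 0, 0, 0, 0, 1, 0, 0, 0, 0, 0, 0]
}}

```text
time: 9.45
tcp_pos: [0.5612, 0.1565, 0.075]
tcp_rot: [0.072, 0.982, 0.012, -0.174]
force: [0.0, -0.2, -4.7]
opening: 0.0531
```

```bash
python3 -c "
from h import *
where()"
```

```text
t 9.45 keyhole rel stud [-0.1 -0.1  7.8] rot err(tool) [-0.0014 -0.0008 -0.0005] F deck [ 1.7 -0.2 -4.4] M [ 0.05 -0.31 -0.01]
```

Emit:
{"op": "apply_moves", "data": {
  "motion": [1, 0, 0, 2, 0, 0, 0, 1, 0, 0, 2, 0, 0, 0, 1, 0, 0, 0, 0, 0, 0, 1, 0, 0, 0, 0, 0, 0]
}}

```text
time: 9.85
tcp_pos: [0.5599, 0.1567, 0.0713]
tcp_rot: [0.072, 0.982, 0.012, -0.174]
force: [-0.1, -0.4, -3.1]
opening: 0.0535
```

```bash
python3 -c "
from h import *
where()"
```

```text
t 9.85 keyhole rel stud [-0.1 -0.1  3.8] rot err(tool) [-0.0014 -0.0009 -0.0004] F deck [ 1.1 -0.5 -2.9] M [-0.   -0.4  -0.02]
```

Emit:
{"op": "apply_moves", "data": {
  "motion": [1, 0, 0, 1, 0, 0, 0, 1, 0, 0, 1, 0, 0, 0, 1, 0, 0, 0, 0, 0, 0, 1, 0, 0, 0, 0, 0, 0]
}}

```text
time: 10.25
tcp_pos: [0.5593, 0.1568, 0.0695]
tcp_rot: [0.072, 0.982, 0.012, -0.174]
force: [0.4, -0.3, -3.3]
opening: 0.0532
```

Emit:
{"op": "apply_moves", "data": {
  "motion": [1, 0, 0, 1, 0, 0, 0, 1, 0, 0, 0, 0, 0, 0, 1, 0, 0, 0, 0, 0, 0]
}}

```text
time: 10.55
tcp_pos: [0.559, 0.1568, 0.0685]
tcp_rot: [0.072, 0.982, 0.012, -0.174]
force: [-0.3, -0.3, -2.7]
opening: 0.0534
```

```bash
python3 -c "
from h import *
where()"
```

```text
t 10.55 keyhole rel stud [-0.  -0.1  1. ] rot err(tool) [-0.0013 -0.0006 -0.0005] F deck [ 0.7 -0.4 -2.6] M [ 0.02 -0.4  -0.07]
```

Emit:
{"op": "apply_moves", "data": {
  "motion": [1, 0, 0, 0.5, 0, 0, 0, 1, 0, 0, 0.5, 0, 0, 0, 1, 0, 0, 0, 0, 0, 0]
}}

```text
time: 10.85
tcp_pos: [0.559, 0.1568, 0.0683]
tcp_rot: [0.072, 0.982, 0.012, -0.173]
force: [0.0, -0.6, 0.1]
opening: 0.053
```

Emit:
{"op": "apply_moves", "data": {
  "motion": [1, 0, 0, 0.5, 0, 0, 0, 1, 0, 0, 0, 0, 0, 0]
}}

```text
time: 11.05
tcp_pos: [0.559, 0.1568, 0.0683]
tcp_rot: [0.072, 0.982, 0.012, -0.173]
force: [-0.5, -1.2, 5.1]
opening: 0.0535
```

```bash
python3 -c "
from h import *
where()"
```

```text
t 11.05 keyhole rel stud [ 0.1 -0.1  0.8] rot err(tool) [-0.0012  0.0003 -0.0003] F deck [-2.  -1.3  4.7] M [-0.02  0.11  0.09]
```

Contact at the expected height: about 8 N of normal load, with the plate flat on the face and the head through the hole. I'll ease off slightly and slide downhill (tool -x), watching the force.

Emit:
{"op": "apply_moves", "data": {
  "motion": [1, 0, 0, -0.5, 0, 0, 0, 1, -1.5, 0, 0, 0, 0, 0, 1, -1.5, 0, 0, 0, 0, 0, 1, 0, 0, 0, 0, 0, 0]
}}

```text
time: 11.45
tcp_pos: [0.562, 0.1567, 0.0672]
tcp_rot: [0.072, 0.982, 0.012, -0.173]
force: [-0.7, -0.3, 4.4]
opening: 0.0536
```

```bash
python3 -c "
from h import *
where()"
```

```text
t 11.45 keyhole rel stud [3.3 0.2 0.7] rot err(tool) [-0.0005  0.0003 -0.0004] F deck [-2.1 -0.4  3.9] M [0.11 0.1  0.08]
```

Emit:
{"op": "apply_moves", "data": {
  "motion": [1, -1, 0, -0.2, 0, 0, 0, 1, -1.5, 0, 0, 0, 0, 0, 1, -1.5, 0, 0, 0, 0, 0, 1, 0, 0, 0, 0, 0, 0]
}}

```text
time: 11.85
tcp_pos: [0.5658, 0.1561, 0.0658]
tcp_rot: [0.072, 0.982, 0.012, -0.173]
force: [-1.5, 0.4, 5.4]
opening: 0.0532
```

```bash
python3 -c "
from h import *
where()"
```

```text
t 11.85 keyhole rel stud [7.4 0.2 0.7] rot err(tool) [-0.0005  0.0004 -0.0003] F deck [-3.3  0.2  4.5] M [0.16 0.09 0.09]
```

Emit:
{"op": "apply_moves", "data": {
  "motion": [1, -1, 0, -0.2, 0, 0, 0, 1, -1.5, 0, 0, 0, 0, 0, 1, -1.5, 0, 0, 0, 0, 0, 1, 0, 0, 0, 0, 0, 0]
}}

```text
time: 12.25
tcp_pos: [0.5695, 0.1555, 0.0644]
tcp_rot: [0.072, 0.982, 0.012, -0.173]
force: [-1.3, -0.5, 4.6]
opening: 0.0532
```

```bash
python3 -c "
from h import *
where()"
```

```text
t 12.25 keyhole rel stud [11.3  0.1  0.7] rot err(tool) [-0.0008  0.0002 -0.0004] F deck [-2.7 -0.7  3.9] M [0.12 0.11 0.11]
```

Emit:
{"op": "apply_moves", "data": {
  "motion": [1, -1, 0, -0.1, 0, 0, 0, 1, -1, 0, 0, 0, 0, 0, 1, -1, 0, 0, 0, 0, 0, 1, 0, 0, 0, 0, 0, 0]
}}

```text
time: 12.65
tcp_pos: [0.5721, 0.155, 0.0634]
tcp_rot: [0.072, 0.982, 0.012, -0.173]
force: [0.1, 0.9, 5.0]
opening: 0.0535
```

```bash
python3 -c "
from h import *
where()"
```

```text
t 12.65 keyhole rel stud [14.2  0.1  0.7] rot err(tool) [-0.0009 -0.0002 -0.0004] F deck [-1.8  0.9  4.7] M [0.14 0.1  0.12]
```

Emit:
{"op": "apply_moves", "data": {
  "motion": [1, -0.5, 0, 0, 0, 0, 0, 1, -0.5, 0, 0, 0, 0, 0, 1, 0, 0, 0, 0, 0, 0]
}}

```text
time: 12.95
tcp_pos: [0.573, 0.1549, 0.0632]
tcp_rot: [0.072, 0.982, 0.012, -0.173]
force: [-1.6, -1.2, 5.3]
opening: 0.0534
```

```bash
python3 -c "
from h import *
where()"
```

```text
t 12.95 keyhole rel stud [15.1  0.   0.8] rot err(tool) [-0.001  -0.0003 -0.0004] F deck [-3.2 -1.4  4.5] M [0.2  0.09 0.11]
```

Emit:
{"op": "apply_moves", "data": {
  "motion": [1, -0.5, 0, 0, 0, 0, 0, 1, -0.5, 0, 0, 0, 0, 0, 1, 0, 0, 0, 0, 0, 0]
}}

```text
time: 13.25
tcp_pos: [0.5739, 0.1547, 0.0628]
tcp_rot: [0.072, 0.982, 0.012, -0.173]
force: [-2.1, -0.3, 5.6]
opening: 0.0535
```

```bash
python3 -c "
from h import *
where()"
```

```text
t 13.25 keyhole rel stud [16.1  0.   0.7] rot err(tool) [-0.001  -0.0003 -0.0004] F deck [-3.8 -0.6  4.6] M [0.15 0.1  0.07]
```

Emit:
{"op": "apply_moves", "data": {
  "motion": [1, -0.5, 0, 0, 0, 0, 0, 1, -0.3, 0, 0, 0, 0, 0, 1, 0, 0, 0, 0, 0, 0]
}}

```text
time: 13.55
tcp_pos: [0.5743, 0.1547, 0.0627]
tcp_rot: [0.072, 0.982, 0.012, -0.174]
force: [-2.7, -0.4, 5.3]
opening: 0.0531
```

```bash
python3 -c "
from h import *
where()"
```

```text
t 13.55 keyhole rel stud [16.5  0.   0.8] rot err(tool) [-0.0012 -0.0015 -0.0003] F deck [-4.3 -0.7  4.1] M [0.17 0.29 0.12]
```

Emit:
{"op": "apply_moves", "data": {
  "motion": [1, -0.4, 0, 0, 0, 0, 0, 1, -0.4, 0, 0, 0, 0, 0, 1, 0, 0, 0, 0, 0, 0]
}}

```text
time: 13.85
tcp_pos: [0.5744, 0.1547, 0.0627]
tcp_rot: [0.072, 0.982, 0.012, -0.175]
force: [-4.1, -0.2, 7.2]
opening: 0.0532
```

```bash
python3 -c "
from h import *
where()"
```

```text
t 13.85 keyhole rel stud [16.6  0.1  0.8] rot err(tool) [-0.0014 -0.0035 -0.0002] F deck [-6.2 -0.7  5.4] M [0.05 0.54 0.02]
```

Motion stops at about 16.5 mm with the force rising, which is the slot end on the stud. One more small push, then a look.

Emit:
{"op": "apply_moves", "data": {
  "motion": [1, -0.5, 0, 0, 0, 0, 0, 1, 0, 0, 0, 0, 0, 0, 1, 0, 0, 0, 0, 0, 0]
}}

```text
time: 14.15
tcp_pos: [0.5744, 0.1546, 0.0627]
tcp_rot: [0.072, 0.982, 0.012, -0.176]
force: [-5.8, -0.4, 8.9]
opening: 0.0531
```

```bash
python3 - <<'E'
from h import *
where()
s=vision.snapshot("side");u0=np.array([270,255])
up=cv2.resize(s["img"][255:305,270:330],None,fx=12,fy=12,interpolation=cv2.INTER_CUBIC)
save({"img":cv2.convertScaleAbs(up,alpha=1.5,beta=10)},"home.png")
g=lambda p:((proj(s,p)-u0+.5)*12-.5).round(0)
for n,p in [("headtop",(0,0,14)),("catch up L",(-14.6,12,4)),("catch up R",(-14.6,-12,4)),("catch flush L",(-14.6,12,0)),("catch flush R",(-14.6,-12,0)),("plate UL home",(-10,32,5)),("plate UR home",(-10,-32,5))]: print(n,g(S+D.apply(np.array(p)/1e3)))
E
```

```text
t 14.15 keyhole rel stud [16.6  0.   0.8] rot err(tool) [-0.0016 -0.0046 -0.0002] F deck [-8.4 -1.3  6.5] M [0.15 0.76 0.1 ]
headtop [339. 324.]
catch up L [343. 415.]
catch up R [435. 359.]
catch flush L [348. 430.]
catch flush R [439. 374.]
plate UL home [252. 450.]
plate UR home [497. 302.]
```

View pics/home.png

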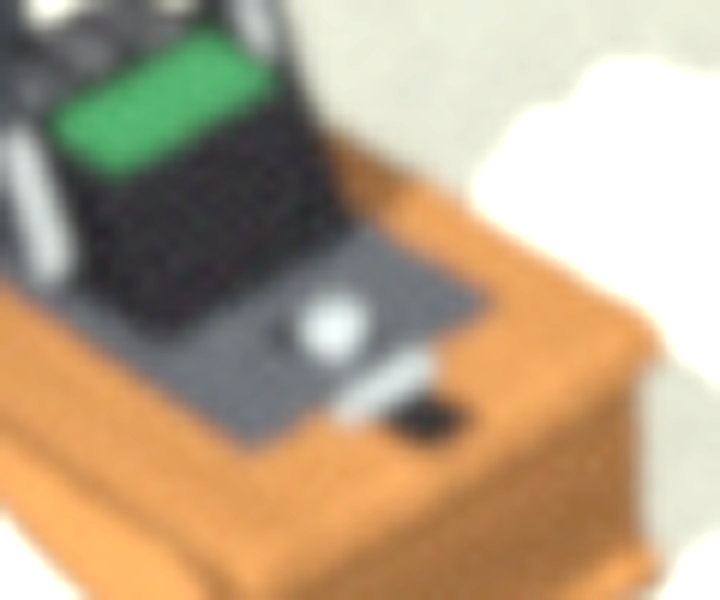

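The head sits over the plate beyond the hole at (335,330), and the catch bar at (340,408)-(435,358) is exposed at its "up" position just behind the plate edge. I'll relax the push, release and retreat along the normal.

Emit:
{"op": "apply_moves", "data": {
  "motion": [1, 0.5, 0, -0.4, 0, 0, 0, 1, 0.5, 0, -0.3, 0, 0, 0, 1, 0, 0, 0, 0, 0, 0]
}}

```text
time: 14.5
tcp_pos: [0.5744, 0.1547, 0.0627]
tcp_rot: [0.072, 0.982, 0.012, -0.174]
force: [-2.9, 0.7, 4.2]
opening: 0.0536
```

```bash
python3 -c "
from h import *
where()"
```

```text
t 14.5 keyhole rel stud [16.6  0.1  0.8] rot err(tool) [-0.0013 -0.0019 -0.0003] F deck [-4.2  0.2  2.9] M [0.22 0.32 0.15]
```

Emit:
{"op": "apply_moves", "data": {
  "motion": [0.6, 0, 0, 0, 0, 0, 0, 0.3, 0, 0, 0, 0, 0, 0, 0, 0, 0, 0, 0, 0, 0, 0, 0, 0, 0, 0, 0, 0, 0, 0, 0, 0, 0, 0, 0, 0, 0, 0, 0, 0, 0, 0, 0, 0, 0, 0, 0, 0, 0]
}}

```text
time: 15.2
tcp_pos: [0.575, 0.1544, 0.0628]
tcp_rot: [0.072, 0.982, 0.012, -0.173]
force: [-0.6, -0.0, -0.3]
opening: 0.0853
```

Emit:
{"op": "apply_moves", "data": {
  "motion": [0, 0, 0, -5, 0, 0, 0, 0, 0, 0, -15, 0, 0, 0, 0, 0, 0, -30, 0, 0, 0, 0, 0, 0, -40, 0, 0, 0, 0, 0, 0, -40, 0, 0, 0, 0, 0, 0, -40, 0, 0, 0, 0, 0, 0, 0, 0, 0, 0, 0, 0, 0, 0, 0, 0, 0]
}}

```text
time: 16.0
tcp_pos: [0.6339, 0.146, 0.2254]
tcp_rot: [0.072, 0.983, 0.012, -0.171]
force: [-0.4, 1.0, -0.4]
opening: 0.0855
```

```bash
python3 - <<'E'
from h import *
where()
s=vision.snapshot("side");t=vision.snapshot("top")
a=cv2.resize(s["img"][250:310,260:340],None,fx=5,fy=5,interpolation=cv2.INTER_CUBIC)
b=cv2.resize(s["img"],(400,300),interpolation=cv2.INTER_AREA)
a=cv2.resize(a,(400,300));save({"img":np.hstack([cv2.convertScaleAbs(a,alpha=1.4),b])},"final.png")
E
```

```text
t 16.0 keyhole rel stud [ 17.4   0.2 174.3] rot err(tool) [-0.0004  0.0043 -0.0004] F deck [-0.3  0.9 -0.6] M [ 0.   -0.17 -0.05]
```

View pics/final.png

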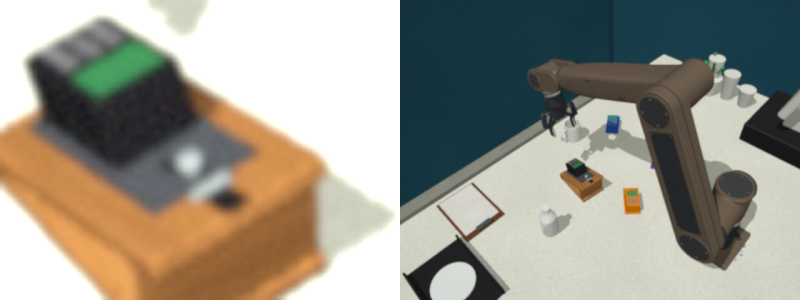

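The reader is mounted: the head is locked over the plate, the catch is up at (212,185), and the plate corner is unchanged after release (px 291,292 before and after). The gripper is clear, and the mug and bottle look undisturbed. Handing in.

```bash
python3 -c "
from station import ctrl
print(ctrl.job_done())"
```

```text
the job is handed in; nothing more can be done
None
```

The card reader is mounted on the stand and I handed the job in at about 16 s of the 67 s allowed. `job_done` reports no verdict, so this rests on my own checks.

**What I did:** I gripped the black reader by its long sides and found the stud at about -48 mm on the deck by camera. I lowered the keyhole over the head with no contact until the plate was flat. Then I slid it down the slope until it stopped, eased off the push, let go and backed away.

**Last checks:**
- **Slide:** it stopped hard at 16.6 mm by my frame, against the stated 16 mm. The 0.6 mm difference is within my measuring error.
- **Force:** the highest readings were 8.4 N along the slope, and 6.5 N (about 10 N allowing for the reader's weight) square to it, well under the 30 N limit.
- **Lock and catch:** the head sits over the plate, and the catch bar stands at its "up" position behind the plate's upper edge. I judged the catch by eye and did not tug the plate to test it.
- **After release:** the plate had not moved, and the tool force was back near zero.
- **Other objects:** I never reached for the mug, bottle, dish or look-alikes. In the final picture the mug and bottle looked in place, but the arm hid the dish, so I did not confirm that one.

**Disagreement along the way:** an early side view suggested the reader was several mm off. The closer look before lowering did not bear that out, and the plate went on cleanly.

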